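# Pack the last card binder and push the end stop snug

### The job

Stand the loose card binder upright in the desk rack, between the two binders already there and the sliding end stop, then push the stop toward the fixed end wall until all three binders stand upright and snug, with no gaps left. Leave the other things on the desk where they are.

Things in the scene. Friction and masses are not known exactly. Their poses are not given: they have to be found in the camera images.
- rack: dark steel desk rack, fixed, 118 mm deep (its x), 285 mm long (its y); origin at the centre of its underside, front to -x. Floor 4 mm above the desk. Fixed end wall, 100 mm high, at the +y end: inner face at y = +132.5 mm; the -y end is open. Front lip 14 mm high, inner face at x = -55 mm; back rail 35 mm high, inner face at x = +55 mm
- end_stop (a joint): travel (m) of the aluminium end stop along the rack, 0 to 0.205, growing toward the end wall (rack +y): its pressing face is at rack y = -82.5 mm + this value. An upright plate 96 mm wide, 6 mm thick, top 105 mm above the desk; a foot 3 mm thick trails 52 mm to rack -y, braced at its side edges. Slides with 2 N friction, stays where left
- stop_back (a point): middle of the back of the end stop's plate (the rack -y side), 89 mm above the desk, 6 mm behind the pressing face; the middle 70 mm of the back is clear of the braces: push here toward rack +y
- binder_thin: a slim grey card binder standing upright, 24 mm thick (its y), 90 mm wide (its x, the spine with a blank paper label faces its -x), 115 mm high (its z); already standing loosely in the rack near the end wall, loose on the rack floor; origin at the centre of its underside
- binder_thick: a slim grey card binder standing upright, 34 mm thick (its y), 90 mm wide (its x, the spine with a blank paper label faces its -x), 115 mm high (its z); already standing loosely in the rack near the end wall, loose on the rack floor; origin at the centre of its underside
- binder_loose: a slim grey card binder standing upright, 30 mm thick (its y), 90 mm wide (its x, the spine with a blank paper label faces its -x), 115 mm high (its z); the one standing out on the desk, about 0.17 kg (all the binders weigh 0.1 to 0.25 kg); origin at the centre of its underside
- tape_roll: a roll of white tape lying flat on the desk, 64 mm across, 18 mm high, a bystander; origin at the centre of its underside
- stapler: a red stapler on the desk, 32x131x38 mm, a bystander; origin at the centre of its underside
- water_bottle: a blue water bottle with a black cap standing on the desk, 75 mm across, 255 mm high, a bystander; origin at the centre of its underside

How it is judged:
By the outcome, as a careful person would: the job done as asked, in the order asked, and still so for the second after the job is handed in, with the robot touching nothing.
It also fails if it takes over 61 s, if anything falls off the work surface, if the arm or the gripper's body presses on something with over 40 N, if the wrist force passes 120 N, or if a joint passes its speed limit or range.

### The arm

A 6-joint arm with a two-finger parallel gripper is mounted at the origin on the work surface; the furniture and walls round the work are solid. World frame = base frame: x ahead of the robot, y to its left, z up, the work surface at z = 0. Lengths are in m, angles in degrees, forces in N, time in s.
With the tool pointing down it reaches from about 0.4 to 0.825 m from the base axis. Payload 7 kg.
Tool frame: the origin (TCP) lies midway between the tips of the shut fingers; the grasp point (between the pads) lies 19 mm behind it (hold_point_z is the distance from the TCP to the grasp point, in m); z points along the fingers, y is the line along which they close (so a half turn about z gives the same grasp; the last joint's range is limited). The gripper opens to 88 mm and grips with 3 to 60 N. Pads are 19 mm wide; open, the fingers measure 130 mm over their backs; the gripper's body (78 mm by 193 mm) begins 47 mm behind the grasp point.
Start: joints at [-58.493, 20.546, 0.682, 0, -70.136, -16.507], TCP at [0.175, -0.652, 0.227] pointing down, gripper open.
Joint ranges: [-176.03, 176.03], [-82.01, 121.73], [-58.28, 71.71], [-173.87, 95.51], [-174.79, -0.11], [-173.66, 173.66]. Speed limits (degrees/s): [136.94, 136.94, 172.46, 180, 180, 180].

### API

Orientations are given as [roll, pitch, yaw] about the fixed x, y, z axes, in that order (R = Rz(yaw) Ry(pitch) Rx(roll)).
In Python, from plant import get_state, capture, close_job, hold_point_z gives the robot as it stands.
- The arm moves only by the shell command python3 -m inch 'ROWS' [FORCE]. ROWS is text: rows parted by semicolons, each of 5 numbers parted by spaces: the shift along the tool's x, y, z normalised to -1 to 1, where 1 is 0.15 m, then the turn about the tool's z normalised to -1 to 1, where 1 is 360 degrees, then the opening, from 0 (shut) to 1 (fully open). In form: tx ty tz spin grip; .... A call has exactly 8 rows; each row shifts and turns the commanded pose from where the row before left it, along the tool's axes as they then stand; what a row does not reach is not made up. A row lasts 1/8 s, in which the tool goes at most 62.5 mm and 10.7 degrees, less where a joint would pass 70% of its speed; a pose out of reach is approached as far as the arm can. A call with a number of a shift or a turn outside -1 to 1 is refused whole. A call with a gripper value outside its range is refused whole. The fingers move at their own pace and stop on an object; FORCE is the grip in N (left out, the last holds). Time passes only in rows, so rows that do not move let the fingers close, or fill a call up. It gives the time, the measured TCP pose, the force, the opening and the grip force at its end, in the units of the state.
- get_state(): the state, without advancing time (a new reading comes with each control period).
- capture(name): name is "scene" or "top" or "wrist"; returns a dict with "color" (420x560x3 uint8, blue, green, red), "mtx" (3x3 intrinsics, pixels), "dist_coeffs" ([k1, k2, p1, p2, k3] as OpenCV has them; the pictures are not rectified), "R" (3x3) and "t" (3): a world point X has camera coordinates R X + t. Camera axes: x right, y down, z forward; pixel columns grow to the right and rows downward; lengths in m; the calibration is good to about 2 mm. A picture is of the moment at which its call begins. There is no depth.
- close_job(): hands the job in; it is judged then, once.
The state is a dict: "time_s": time; "joints": joint angles; "qd": joint speeds; "joint_torque": joint torques, N m; "tcp_pos": TCP position; "eef_rot": TCP orientation; "contact_force": force on the tool from outside, world axes, zero at the start; "moment": the same for the moment, N m; "gripper_width": finger opening in m; "gripper_force": force on a finger pad.
Only numpy, scipy, OpenCV 4.12 (cv2) and the standard library are available. Lean on these libraries where they do the work, as an engineer would, in place of code of your own. Each camera call takes 0.05 s, during which the arm holds its last target. There are 200 camera calls.

## Working session

There is one attempt and no reset: what is moved stays moved. The work goes in short steps, Python scripts to look and compute and a shell command to move; the robot and the scene stay as the last step left them, time stands still between calls to the robot, and variables do not carry over. Pictures are saved under pics/ and viewed, at most 10 in all, crops included, and the job is handed in when it is done.

```bash
ls; mkdir -p pics; python3 - <<'E'
from plant import *
import cv2,pickle
s=get_state();print(s,hold_point_z)
d={}
for n in("scene","top","wrist"):
    c=capture(n);d[n]=c;cv2.imwrite(f"pics/{n}0.png",c["color"]);print(n,c["mtx"].tolist() if hasattr(c["mtx"],'tolist') else c["mtx"],c["dist_coeffs"],c["R"],c["t"])
pickle.dump(d,open("cap0.pkl","wb"))
E
```

```text
pics
{'time_s': 0.0, 'joints': array([-5.84926383e+01,  2.05909919e+01,  6.34111978e-01, -2.17597275e-02,
       -7.01332346e+01, -1.65063040e+01]), 'qd': array([-0.05011018,  0.10573571, -0.04897387, -0.07127273,  0.02982682,
        0.01085039]), 'joint_torque': array([ 1.08209399e-03, -5.82713950e+01,  2.93052542e+01,  6.99670315e+00,
        6.77254808e-03, -2.28512208e-04]), 'tcp_pos': array([ 0.17457309, -0.65154226,  0.22562508]), 'eef_rot': array([ 1.79907787e+02, -5.99362853e-03, -1.65006348e+02]), 'contact_force': array([0.83592326, 0.10106458, 0.89562673]), 'moment': array([ 0.03927776, -0.02105203,  0.02624707]), 'gripper_force': 0.0, 'gripper_width': 0.0875352412203193} 0.0188
scene [[409.93337706937814, 0.0, 280.61102236852764], [0.0, 409.93337706937814, 210.82831352107414], [0.0, 0.0, 1.0]] [-0.00325516  0.          0.          0.          0.        ] [[ 0.80198263 -0.59692109  0.02256266]
 [-0.28306678 -0.41302798 -0.86561024]
 [ 0.52602002  0.68781763 -0.5002098 ]] [-0.3933328   0.18528291  0.73863515]
top [[402.39066135481454, 0.0, 278.4791395642966], [0.0, 402.39066135481454, 215.28150271083118], [0.0, 0.0, 1.0]] [-0.11090504  0.          0.          0.          0.        ] [[ 0.02869705 -0.99943598  0.01744153]
 [-0.99783614 -0.02967502 -0.05867218]
 [ 0.05915666 -0.01572007 -0.99812493]] [-0.08448874  0.42452685  0.9027276 ]
wrist [[367.0557583402756, 0.0, 278.4356385860125], [0.0, 367.0557583402756, 211.9272658091835], [0.0, 0.0, 1.0]] [-0.06109173  0.          0.          0.          0.        ] [[-0.25882057  0.96592319  0.00207304]
 [ 0.92062652  0.24603259  0.3031745 ]
 [ 0.29233325  0.08037629 -0.9529328 ]] [ 0.67432481 -0.03729723  0.39257144]
```

View pics/scene0.png

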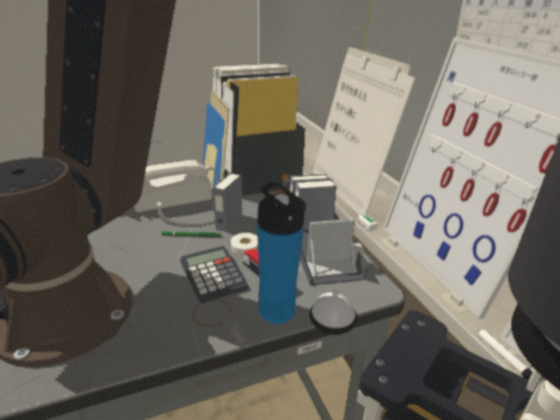

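View pics/top0.png

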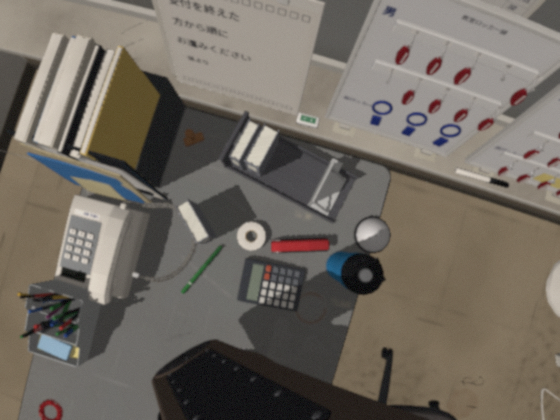

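The top view shows the rack near (285,165), the loose binder at (195,221), tape at (252,235), the stapler at (300,245) and the bottle at (360,272). I'll enlarge this.

```bash
python3 - <<'E'
import cv2,pickle
d=pickle.load(open("cap0.pkl","rb"))
im=d["top"]["color"][100:250,165:365]
im=cv2.convertScaleAbs(im,alpha=1.7,beta=10)
cv2.imwrite("pics/top0c.png",cv2.resize(im,None,fx=4,fy=4,interpolation=cv2.INTER_CUBIC))
E
```

```text
(no output)
```

View pics/top0c.png

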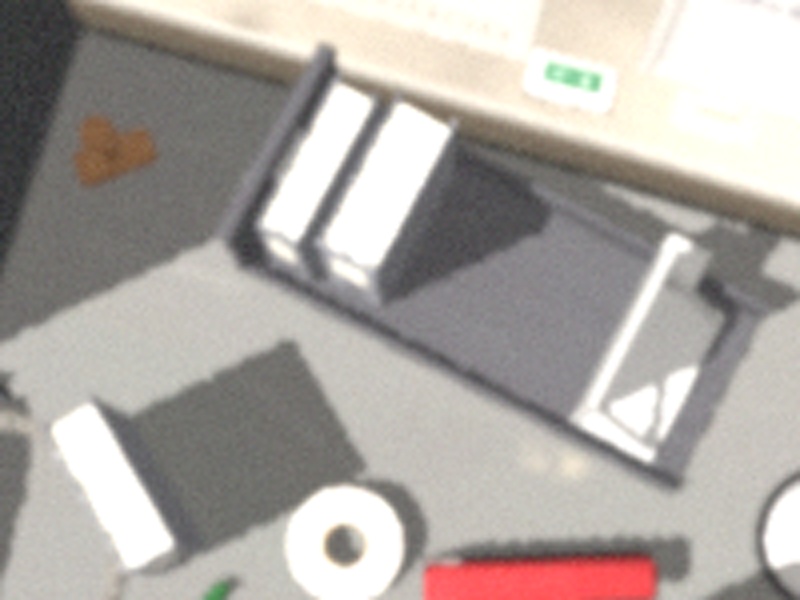

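```bash
cat > h.py <<'E'
import numpy as np,cv2,pickle
from scipy.optimize import least_squares
def proj(c,P):
    return cv2.projectPoints(np.asarray(P,float).reshape(-1,3),cv2.Rodrigues(c["R"])[0],np.asarray(c["t"],float),c["mtx"],np.asarray(c["dist_coeffs"],float))[0].reshape(-1,2)
def unproj(c,uv,z):
    p=cv2.undistortPoints(np.asarray(uv,float).reshape(-1,1,2),c["mtx"],np.asarray(c["dist_coeffs"],float)).reshape(-1,2)
    r=np.c_[p,np.ones(len(p))]@c["R"]; o=-c["R"].T@np.asarray(c["t"])
    return o+r*((z-o[2])/r[:,2])[:,None]
def tf(q,P):
    P=np.asarray(P,float);a=q[2];c,s=np.cos(a),np.sin(a)
    return np.c_[q[0]+c*P[:,0]-s*P[:,1],q[1]+s*P[:,0]+c*P[:,1],P[:,2]]
def fit(c,P,uv,q0):
    r=least_squares(lambda q:(proj(c,tf(q,P))-uv).ravel(),q0);return r.x,r.fun.reshape(-1,2)
E
python3 - <<'E'
from h import *
d=pickle.load(open("cap0.pkl","rb"));c=d["top"]
U=lambda L:np.array(L,float)/4+[165,100]-0.375/1
for n,z,L in [("lipline+openend",.014,[(245,262),(675,487)]),("thin",.119,[(335,82),(378,97),(303,243),(262,222)]),
 ("thick",.119,[(398,102),(455,125),(380,272),(323,250)]),("loose",.115,[(55,428),(95,402),(178,545),(133,568)]),
 ("stop",.105,[(668,238),(690,240),(597,418),(577,410)]),("wall",.1,[(322,46),(225,237)])]:
    print(n,unproj(c,U(L),z).round(4).tolist())
im=d["scene"]["color"][155:305,200:400]
cv2.imwrite("pics/scene0c.png",cv2.resize(cv2.convertScaleAbs(im,alpha=1.6,beta=10),None,fx=4,fy=4,interpolation=cv2.INTER_CUBIC))
E
```

```text
lipline+openend [[0.5384, 0.0519, 0.014], [0.4166, -0.1977, 0.014]]
thin [[0.6143, -0.003, 0.119], [0.6071, -0.0253, 0.119], [0.53, 0.0102, 0.119], [0.5402, 0.0315, 0.119]]
thick [[0.6048, -0.0356, 0.119], [0.5936, -0.0652, 0.119], [0.5162, -0.0294, 0.119], [0.5267, -0.0001, 0.119]]
loose [[0.4323, 0.1333, 0.115], [0.4462, 0.1134, 0.115], [0.375, 0.0683, 0.115], [0.3627, 0.0906, 0.115]]
stop [[0.5415, -0.1777, 0.105], [0.5409, -0.1892, 0.105], [0.4465, -0.1427, 0.105], [0.4503, -0.1323, 0.105]]
wall [[0.6393, 0.0059, 0.1], [0.5357, 0.0526, 0.1]]
```

View pics/scene0c.png

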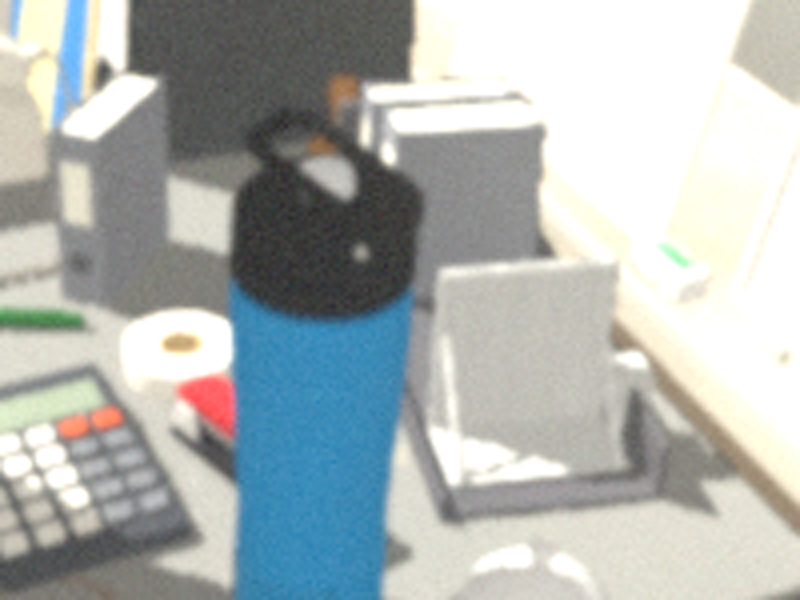

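The scene crop shows the loose binder at (110,190), with its labelled spine on the robot-side face at (75,195). Its spine therefore faces roughly -x, like the two racked ones. The bottle stands in front of the open rack end, and the stop plate is at (525,350).

```bash
cat >> h.py <<'E'
def inrack(q,w):
    w=np.asarray(w,float)-q[:2];c,s=np.cos(q[2]),np.sin(q[2]);return np.c_[w@[c,s],w@[-s,c]]
def fromrack(q,p):
    return tf(q,np.c_[np.atleast_2d(p),[0]*len(np.atleast_2d(p))])[:,:2]
E
python3 - <<'E'
from h import *
d=pickle.load(open("cap0.pkl","rb"));c=d["top"]
U=lambda L:np.array(L,float)/4+[165,100]-0.375
P=np.array([(59,142.5,100),(-59,142.5,100),(-59,-142.5,14),(-59,142.5,0),(59,-142.5,0)])/1e3
q,r=fit(c,P[:3],U([(322,46),(225,237),(677,486)]),[.53,-.05,-.44]);print("rack",q.round(4),np.degrees(q[2]),r.round(1).tolist())
print((4*(proj(c,tf(q,P))+.375-[165,100])).round().tolist())
for n,z,L,t in [("thin",.119,[(335,82),(378,97),(303,243),(262,222)],24),("thick",.119,[(398,102),(455,125),(380,272),(323,250)],34),("loose",.115,[(95,402),(178,545),(133,568),(55,428)],30)]:
    B=np.array([(45,t/2,1e3*z),(45,-t/2,1e3*z),(-45,-t/2,1e3*z),(-45,t/2,1e3*z)])/1e3
    if n=="loose":B=np.roll(B,-1,0)  # order +x-y,-x-y,-x+y,+x+y
    b,r=fit(c,B,U(L),[.5,0,-.4 if n!="loose" else .5]);print(n,b[:2].round(4),np.degrees(b[2]).round(1),inrack(q,b[:2]).round(4),np.abs(r).max().round(1))
s=unproj(c,U([(668,238),(690,240),(597,418),(577,410)]),.105)[:,:2];print("stop",inrack(q,s).round(4))
print("bottle cap",unproj(c,[(364,274)],.255),"tape",unproj(c,U([(345,543)]),.018),"stapler",unproj(c,[(272,246),(328,245)],.038))
E
```

```text
rack [ 0.5285 -0.0984 -0.4357] -24.962539233654134 [[0.0, -1.3], [-1.5, 0.2], [1.6, 1.1]]
[[322.0, 41.0], [219.0, 238.0], [684.0, 490.0], [241.0, 272.0], [768.0, 311.0]]
thin [0.573  0.0033] -24.6 [[-0.0026  0.111 ]] 2.1
thick [ 0.5604 -0.0326] -24.1 [[0.0012 0.0731]] 1.9
loose [0.4041 0.1014] 32.0 [[-0.1971  0.1287]] 2.4
stop [[ 0.0453 -0.0664]
 [ 0.0496 -0.0771]
 [-0.0556 -0.0748]
 [-0.0565 -0.0637]]
bottle cap [[ 0.31805739 -0.21458924  0.255     ]] tape [[ 0.3792718  -0.01100124  0.018     ]] stapler [[ 0.35708207 -0.05932275  0.038     ]
 [ 0.36270049 -0.18319539  0.038     ]]
```

```bash
cat >> h.py <<'E'
def plan(*W,n=8):
    """W: (x,y,z,yaw): deltas in tool units, shift in current yaw, spin after"""
    from plant import get_state
    s=get_state();p=s["tcp_pos"];a=s["eef_rot"][2]
    for w in W:
        r=np.radians(a);D=np.array(w[:3])-p
        t=np.array([D@[np.cos(r),np.sin(r),0],D@[np.sin(r),-np.cos(r),0],-D[2]])/.15
        sp=-((w[3]-a+180)%360-180)/360
        print("total",t.round(3),"spin",round(sp,4),"dist",np.linalg.norm(D).round(3),f"per row of {n}",(t/n).round(4),"dist at yaw",a)
        p=np.array(w[:3]);a=w[3]
E
python3 - <<'E'
from h import *
c=pickle.load(open("cap0.pkl","rb"))["top"]
for z in(.05,.15,.25):print(unproj(c,[(165,198),(140,210),(185,100)],z).round(3).tolist())
plan((.50,-.25,.29,-148),(.404,.1014,.23,-148),n=10)
E
```

```text
[[0.455, 0.179, 0.05], [0.427, 0.234, 0.05], [0.678, 0.146, 0.05]]
[[0.446, 0.152, 0.15], [0.421, 0.201, 0.15], [0.643, 0.123, 0.15]]
[[0.436, 0.125, 0.25], [0.415, 0.167, 0.25], [0.608, 0.1, 0.25]]
total [-2.788  2.025 -0.428] spin -0.0472 dist 0.521 per row of 10 [-0.2788  0.2025 -0.0428] dist at yaw -165.00662135398355
total [-0.699  2.326  0.4  ] spin 0.0 dist 0.369 per row of 10 [-0.0699  0.2326  0.04  ] dist at yaw -148
```

```bash
python3 -m inch '-.279 .2025 -.043 0 1; -.279 .2025 -.043 0 1; -.279 .2025 -.043 0 1; -.279 .2025 -.043 0 1; -.279 .2025 -.043 0 1; -.279 .2025 -.043 0 1; -.279 .2025 -.043 0 1; -.279 .2025 -.043 0 1' && python3 -m inch '-.279 .2025 -.043 0 1; -.279 .2025 -.043 0 1; 0 0 0 -.0236 1; 0 0 0 -.0236 1; -.07 .2326 .04 0 .6; -.07 .2326 .04 0 .6; -.07 .2326 .04 0 .6; -.07 .2326 .04 0 .6' && python3 -m inch '-.07 .2326 .04 0 .6; -.07 .2326 .04 0 .6; -.07 .2326 .04 0 .6; -.07 .2326 .04 0 .6; -.07 .2326 .04 0 .6; -.07 .2326 .04 0 .6; 0 0 0 0 .6; 0 0 0 0 .6'
python3 - <<'E'
from h import *
from plant import *
plan((.404,.1014,.076,-148))
c=capture("wrist");pickle.dump(c,open("w1.pkl","wb"));cv2.imwrite("pics/w1.png",cv2.convertScaleAbs(c["color"],alpha=1.5,beta=10))
q=[.4041,.1014,np.radians(32)]
B=np.array([(45,15,115),(45,-15,115),(-45,-15,115),(-45,15,115)])/1e3
print(proj(c,tf(q,B)).round())
E
```

```text
time_s: 1.15
tcp_pos: [0.4359, -0.3291, 0.2784]
eef_rot: [180.0, 0.0, -165.0]
contact_force: [0.4, -0.5, -0.7]
gripper_width: 0.0877
gripper_force: 0.0
time_s: 2.15
tcp_pos: [0.4614, -0.1087, 0.2667]
eef_rot: [180.0, -0.0, -148.0]
contact_force: [1.0, -0.1, -0.1]
gripper_width: 0.0548
gripper_force: 0.0
time_s: 3.15
tcp_pos: [0.4044, 0.1012, 0.2311]
eef_rot: [-180.0, -0.0, -148.0]
contact_force: [0.4, 0.1, -1.0]
gripper_width: 0.0528
gripper_force: 0.0
total [0.002 0.003 1.034] spin 0.0001 dist 0.155 per row of 8 [0.0002 0.0003 0.1292] dist at yaw -147.9588659081435
[[297. 260.]
 [260. 260.]
 [259. 149.]
 [299. 149.]]
```

View pics/w1.png

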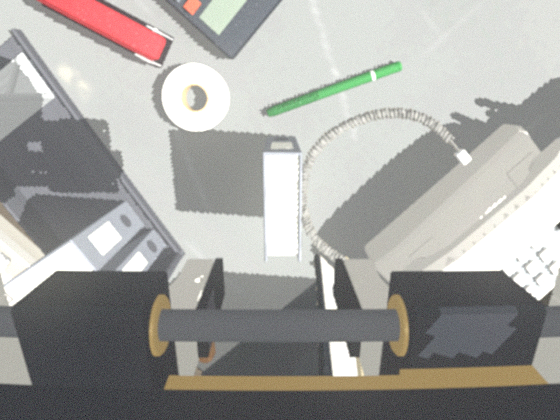

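The wrist view shows the binder top at (264–300, 152–261), within about 2 mm of the prediction, with its spine at (282,146). Next I descend and grip.

```bash
python3 -m inch '0 .006 .129 0 .6; 0 0 .129 0 .6; 0 0 .129 0 .6; 0 0 .129 0 .6; 0 0 .129 0 .6; 0 0 .129 0 .6; 0 0 .129 0 .6; 0 0 .131 0 .6' && python3 -m inch '0 0 0 0 .6; 0 0 0 0 .2; 0 0 0 0 .2; 0 0 0 0 .2; 0 0 0 0 .2; 0 0 0 0 .2; 0 0 0 0 .2; 0 0 0 0 .2' 20
```

```text
time_s: 4.2
tcp_pos: [0.4045, 0.1012, 0.0755]
eef_rot: [-180.0, 0.0, -148.1]
contact_force: [-0.2, 1.2, -0.4]
gripper_width: 0.0527
gripper_force: 0.0
time_s: 5.2
tcp_pos: [0.4043, 0.1022, 0.0766]
eef_rot: [-180.0, 0.0, -148.0]
contact_force: [-2.8, 0.4, 6.8]
gripper_width: 0.03
gripper_force: 20.0
```

```bash
python3 -m inch '0 0 -.05 0 .2; 0 0 -.1 0 .2; 0 0 -.14 0 .2; 0 0 -.16 0 .2; 0 0 -.16 0 .2; 0 0 -.16 0 .2; 0 0 -.15 0 .2; 0 0 -.12 0 .2' && python3 -m inch '0 0 0 .0198 .2; 0 0 0 .0198 .2; 0 0 0 .0198 .2; 0 0 0 .0198 .2; 0 0 0 .0198 .2; 0 0 0 .0198 .2; 0 0 0 .0198 .2; 0 0 0 .0198 .2'; python3 - <<'E'
from h import *
q=[.5285,-.0984,-.4357]
t=fromrack(q,[0,-.003])[0];print(t)
plan((*t,.23,-204.6),(*t,.085,-204.6))
E
```

```text
time_s: 6.2
tcp_pos: [0.4038, 0.102, 0.2331]
eef_rot: [180.0, 0.0, -148.0]
contact_force: [0.1, 0.0, -2.1]
gripper_width: 0.0301
gripper_force: 20.0
time_s: 7.2
tcp_pos: [0.4036, 0.1019, 0.232]
eef_rot: [-180.0, -0.0, 154.7]
contact_force: [-0.8, -0.6, -1.2]
gripper_width: 0.0298
gripper_force: 20.0
[ 0.52723386 -0.10111972]
total [-1.323 -0.872  0.014] spin -0.0019 dist 0.238 per row of 8 [-0.1654 -0.109   0.0017] dist at yaw 154.73002887142428
total [0.    0.    0.967] spin -0.0 dist 0.145 per row of 8 [0.     0.     0.1208] dist at yaw -204.6
```

```bash
python3 -m inch '-.1 -.066 0 0 .2; -.19 -.125 0 0 .2; -.19 -.125 0 0 .2; -.19 -.125 0 0 .2; -.19 -.125 0 0 .2; -.19 -.125 0 0 .2; -.17 -.113 0 0 .2; -.1 -.066 0 0 .2' && python3 -m inch '0 0 0 0 .2; 0 0 0 0 .2; 0 0 .05 0 .2; 0 0 .08 0 .2; 0 0 .08 0 .2; 0 0 .08 0 .2; 0 0 .08 0 .2; 0 0 .03 0 .2'; python3 - <<'E'
from h import *
from plant import *
s=get_state();p=s["tcp_pos"];print(p,s["contact_force"])
q=[.5285,-.0984,-.4357];print(inrack(q,p[:2]))
h=p[2]-.0766
out=[]
for n in("top","wrist"):
    c=capture(n);uv=proj(c,[[*p[:2],h+.115]])[0];print(n,uv)
    u=int(min(max(uv[0],100),460));v=int(min(max(uv[1],75),345))
    im=c["color"][v-75:v+75,u-100:u+100] if n=="top" else c["color"]
    out.append(cv2.resize(cv2.convertScaleAbs(im,alpha=1.6,beta=10),(400,300)))
    print(u,v)
cv2.imwrite("pics/place1.png",np.hstack(out))
E
```

```text
time_s: 8.2
tcp_pos: [0.5284, -0.1011, 0.2318]
eef_rot: [-180.0, -0.0, 154.9]
contact_force: [0.1, 0.1, -1.9]
gripper_width: 0.0299
gripper_force: 20.0
time_s: 9.2
tcp_pos: [0.5278, -0.1, 0.1708]
eef_rot: [-180.0, -0.1, 155.0]
contact_force: [-0.3, 0.2, -1.1]
gripper_width: 0.0302
gripper_force: 20.0
[ 0.52775536 -0.10004171  0.17078999] [-0.27151855  0.24867546 -1.10208677]
[[ 1.78018331e-05 -1.80260269e-03]]
top [297.41164296 153.77936046]
297 153
wrist [280.05922136 324.16122997]
280 324
```

View pics/place1.png

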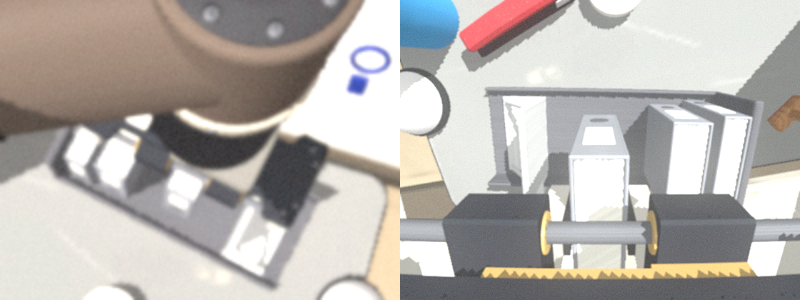

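```bash
python3 - <<'E'
from h import *
from plant import *
q=[.5285,-.0984,-.4357]
c=capture("wrist")
print(inrack(q,unproj(c,[(125,129),(300,130),(440,132)],.014)[:,:2]).round(4))
print("stop face top front",inrack(q,unproj(c,[(205,136)],.105)[:,:2]).round(4))
print("thick spine top",inrack(q,unproj(c,[(378,150),(435,150)],.119)[:,:2]).round(4))
print("loose spine top (z .209)",inrack(q,unproj(c,[(243,215),(320,215)],.209)[:,:2]).round(4))
plan((.527,-.1005,.082,155))
E
```

```text
[[-0.057  -0.1334]
 [-0.0552  0.0158]
 [-0.0542  0.1358]]
stop face top front [[-0.0598 -0.0469]]
thick spine top [[-0.0532  0.0549]
 [-0.0534  0.0882]]
loose spine top (z .209) [[-0.0434 -0.0146]
 [-0.0433  0.0121]]
total [ 0.007 -0.006  0.599] spin -0.0001 dist 0.09 per row of 8 [ 0.0008 -0.0008  0.0749] dist at yaw 154.9691466231576
```

```bash
python3 -m inch '-.013 0 .05 0 .2; 0 0 .09 0 .2; 0 0 .1 0 .2; 0 0 .1 0 .2; 0 0 .1 0 .2; 0 0 .08 0 .2; 0 0 .05 0 .2; 0 0 .015 0 .2' && python3 -m inch '0 0 0 0 .2; 0 0 0 0 .2; 0 0 .004 0 .2; 0 0 .004 0 .2; 0 0 .004 0 .2; 0 0 .004 0 .2; 0 0 0 0 .2; 0 0 0 0 .2'
```

```text
time_s: 10.35
tcp_pos: [0.5299, -0.1008, 0.0838]
eef_rot: [-180.0, -0.0, 155.0]
contact_force: [-0.0, 0.4, -2.5]
gripper_width: 0.0301
gripper_force: 20.0
time_s: 11.35
tcp_pos: [0.53, -0.1008, 0.0818]
eef_rot: [-180.0, -0.0, 155.0]
contact_force: [0.2, 0.2, -1.8]
gripper_width: 0.0303
gripper_force: 20.0
```

```bash
python3 -m inch '0 0 .004 0 .2; 0 0 .004 0 .2; 0 0 .004 0 .2; 0 0 0 0 .2; 0 0 0 0 .2; 0 0 0 0 .2; 0 0 0 0 .2; 0 0 0 0 .2'
```

```text
time_s: 12.35
tcp_pos: [0.53, -0.1008, 0.0807]
eef_rot: [180.0, 0.0, 155.0]
contact_force: [-2.6, 2.9, 5.7]
gripper_width: 0.0301
gripper_force: 20.0
```

```bash
python3 -m inch '0 0 0 0 .5; 0 0 0 0 .5; 0 0 0 0 .5; 0 0 0 0 .5; 0 0 -.03 0 .5; 0 0 -.06 0 .5; 0 0 -.1 0 .5; 0 0 -.12 0 .5' && python3 -m inch '0 0 -.12 0 .5; 0 0 -.12 0 .5; 0 0 -.12 0 .5; 0 0 -.06 0 .5; 0 0 0 0 0; 0 0 0 0 0; 0 0 0 0 0; 0 0 0 0 0'; python3 - <<'E'
from h import *
q=[.5285,-.0984,-.4357]
t=fromrack(q,[0.001,-.118])[0];print(t)
plan((*t,.2,155),(*t,.08,155))
from plant import *
c=capture("wrist");pickle.dump(c,open("w2.pkl","wb"));cv2.imwrite("pics/w2.png",cv2.convertScaleAbs(c["color"],alpha=1.5,beta=10))
E
```

```text
time_s: 13.35
tcp_pos: [0.5301, -0.1009, 0.1279]
eef_rot: [180.0, 0.0, 155.0]
contact_force: [-0.4, -0.4, 0.6]
gripper_width: 0.0438
gripper_force: 0.0
time_s: 14.35
tcp_pos: [0.5298, -0.1008, 0.189]
eef_rot: [-180.0, -0.0, 155.0]
contact_force: [0.6, -0.6, -0.3]
gripper_width: 0.0093
gripper_force: 0.0
[ 0.47960525 -0.20579788]
total [ 0.007 -0.776 -0.073] spin -0.0001 dist 0.117 per row of 8 [ 0.0009 -0.097  -0.0092] dist at yaw 154.96755193417607
total [0.  0.  0.8] spin 0.0 dist 0.12 per row of 8 [0.  0.  0.1] dist at yaw 155
```

View pics/w2.png

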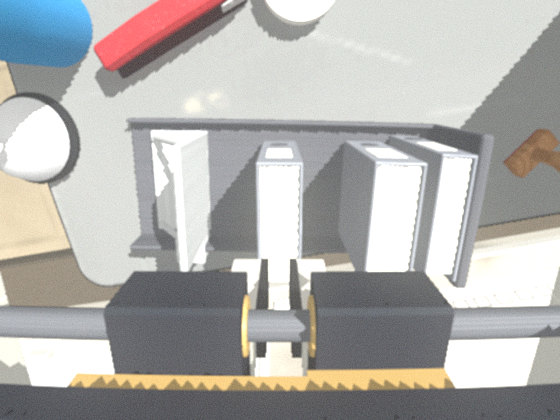

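The loose binder stands upright at (280,160–260), spine to the front, between the thick binder at (385,200) and the stop plate at (185,200).

```bash
python3 - <<'E'
from h import *
q=[.5285,-.0984,-.4357];c=pickle.load(open("w2.pkl","rb"))
print(inrack(q,unproj(c,[(178,141),(189,141),(178,262),(187,265),(208,132)],.105)[:,:2]).round(4).tolist())
print(proj(c,tf(q,[(-.048,-.066,.105),(-.048,-.072,.105),(-.048,-.066,.007),(.048,-.066,.105)])).round())
E
python3 -m inch '0 -.05 -.02 0 0; 0 -.11 -.02 0 0; 0 -.13 -.02 0 0; 0 -.13 -.01 0 0; 0 -.13 0 0 0; 0 -.11 0 0 0; .007 -.08 0 0 0; 0 -.036 0 0 0'
```

```text
[[-0.0529, -0.0683], [-0.0528, -0.0611], [0.0343, -0.0756], [0.0367, -0.0692], [-0.0586, -0.0482]]
[[182. 148.]
 [173. 148.]
 [209. 134.]
 [193. 279.]]
time_s: 15.4
tcp_pos: [0.4794, -0.2065, 0.1999]
eef_rot: [-180.0, -0.0, 154.9]
contact_force: [1.0, -0.7, -0.2]
gripper_width: 0.0006
gripper_force: 0.0
```

```bash
python3 -m inch '0 0 .06 0 0; 0 0 .11 0 0; 0 0 .13 0 0; 0 0 .13 0 0; 0 0 .13 0 0; 0 0 .12 0 0; 0 0 .08 0 0; 0 0 .04 0 0' && python3 -m inch '0 .03 0 0 0; 0 .04 0 0 0; 0 .04 0 0 0; 0 .04 0 0 0; 0 .04 0 0 0; 0 .04 0 0 0; 0 .04 0 0 0; 0 .03 0 0 0'; python3 - <<'E'
from h import *
from plant import *
q=[.5285,-.0984,-.4357];print(inrack(q,get_state()["tcp_pos"][:2]))
E
```

```text
time_s: 16.4
tcp_pos: [0.4796, -0.2056, 0.0792]
eef_rot: [-180.0, -0.1, 155.0]
contact_force: [0.5, 0.4, -0.2]
gripper_width: 0.001
gripper_force: 0.0
time_s: 17.4
tcp_pos: [0.4993, -0.1648, 0.0802]
eef_rot: [180.0, 0.0, 155.0]
contact_force: [0.8, -3.2, 1.1]
gripper_width: 0.0003
gripper_force: 1.3
[[ 0.00157318 -0.07256178]]
```

```bash
python3 -m inch '0 .03 0 0 0; 0 .033 0 0 0; 0 .033 0 0 0; 0 .033 0 0 0; 0 .033 0 0 0; 0 .033 0 0 0; 0 .033 0 0 0; 0 .033 0 0 0' && python3 -m inch '0 .033 0 0 0; 0 .033 0 0 0; 0 .033 0 0 0; 0 .033 0 0 0; 0 .033 0 0 0; 0 .033 0 0 0; 0 .033 0 0 0; 0 .02 0 0 0'; python3 - <<'E'
from h import *
from plant import *
q=[.5285,-.0984,-.4357];print(inrack(q,get_state()["tcp_pos"][:2]))
c=capture("wrist");pickle.dump(c,open("w3.pkl","wb"));cv2.imwrite("pics/w3.png",cv2.convertScaleAbs(c["color"],alpha=1.5,beta=10))
E
```

```text
time_s: 18.4
tcp_pos: [0.5156, -0.1294, 0.0801]
eef_rot: [-180.0, 0.0, 155.0]
contact_force: [1.3, -4.2, 1.4]
gripper_width: 0.0005
gripper_force: 2.3
time_s: 19.4
tcp_pos: [0.5315, -0.0954, 0.08]
eef_rot: [-180.0, 0.0, 155.0]
contact_force: [1.2, -4.9, 1.6]
gripper_width: 0.0008
gripper_force: 2.4
[[0.0014583  0.00403737]]
```

View pics/w3.png

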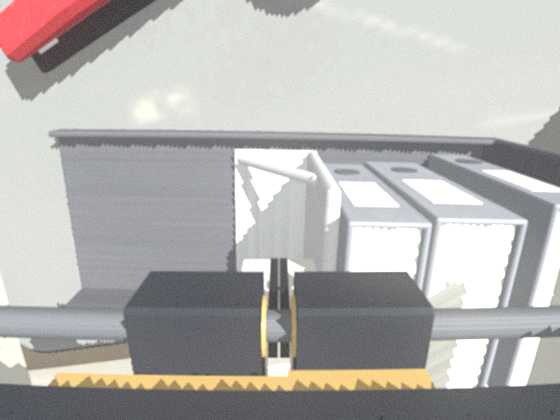

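The stop at (325,230) has closed onto the loose binder, and all three are upright. Small gaps remain further on toward the end wall.

```bash
python3 -m inch '0 .013 0 0 0; 0 .013 0 0 0; 0 .013 0 0 0; 0 .013 0 0 0; 0 .013 0 0 0; 0 .013 0 0 0; 0 .013 0 0 0; 0 0 0 0 0'
```

```text
time_s: 20.45
tcp_pos: [0.5371, -0.0835, 0.0801]
eef_rot: [-180.0, 0.0, 155.0]
contact_force: [3.5, -5.3, 1.1]
gripper_width: 0.0002
gripper_force: 2.8
```

```bash
python3 -m inch '0 .007 0 0 0; 0 .007 0 0 0; 0 .007 0 0 0; 0 .007 0 0 0; 0 .007 0 0 0; 0 0 0 0 0; 0 0 0 0 0; 0 0 0 0 0'; python3 - <<'E'
from h import *
from plant import *
q=[.5285,-.0984,-.4357];print(inrack(q,get_state()["tcp_pos"][:2]))
E
```

```text
time_s: 21.45
tcp_pos: [0.5393, -0.0788, 0.0801]
eef_rot: [-180.0, 0.0, 155.0]
contact_force: [2.5, -6.0, 1.5]
gripper_width: 0.0008
gripper_force: 3.0
[[0.0015392  0.02237241]]
```

```bash
python3 -m inch '0 .006 0 0 0; 0 .006 0 0 0; 0 .006 0 0 0; 0 .006 0 0 0; 0 0 0 0 0; 0 0 0 0 0; 0 0 0 0 0; 0 0 0 0 0'; python3 -m inch '0 .005 0 0 0; 0 .005 0 0 0; 0 0 0 0 0; 0 0 0 0 0; 0 0 0 0 0; 0 0 0 0 0; 0 0 0 0 0; 0 0 0 0 0'
```

```text
time_s: 22.45
tcp_pos: [0.5401, -0.0771, 0.0801]
eef_rot: [-179.8, -0.0, 154.9]
contact_force: [1.9, -14.6, 2.3]
gripper_width: 0.0005
gripper_force: 7.2
time_s: 23.45
tcp_pos: [0.5401, -0.077, 0.0801]
eef_rot: [-179.7, -0.1, 154.9]
contact_force: [1.5, -21.2, 2.3]
gripper_width: 0.0006
gripper_force: 10.4
```

The push force rose to 21 N with no further travel, so the row is snug. I'll back off, retreat and look.

```bash
python3 -m inch '0 -.01 0 0 0; 0 -.02 0 0 0; 0 -.06 0 0 0; 0 -.1 0 0 0; 0 -.05 0 0 0; 0 0 -.06 0 0; 0 0 -.12 0 0; 0 0 -.15 0 0' && python3 -m inch '0 0 -.2 0 0; 0 0 -.2 0 0; 0 0 -.2 0 0; 0 -.15 -.1 0 0; 0 -.15 0 0 0; 0 -.1 0 0 0; 0 0 0 0 0; 0 0 0 0 0'; python3 - <<'E'
from h import *
from plant import *
c=capture("wrist");s=capture("scene")
pickle.dump((c,s),open("w4.pkl","wb"))
a=cv2.resize(c["color"],(400,300));b=cv2.resize(s["color"][155:275,240:400],(400,300),interpolation=cv2.INTER_CUBIC)
cv2.imwrite("pics/w4.png",cv2.convertScaleAbs(np.hstack([a,b]),alpha=1.5,beta=10))
E
```

```text
time_s: 24.45
tcp_pos: [0.5262, -0.1063, 0.1304]
eef_rot: [-180.0, -0.0, 155.0]
contact_force: [0.2, -0.1, 0.2]
gripper_width: 0.0003
gripper_force: 0.0
time_s: 25.45
tcp_pos: [0.501, -0.1605, 0.2345]
eef_rot: [180.0, -0.0, 155.0]
contact_force: [0.2, 0.7, -0.4]
gripper_width: 0.0005
gripper_force: 0.0
```

View pics/w4.png

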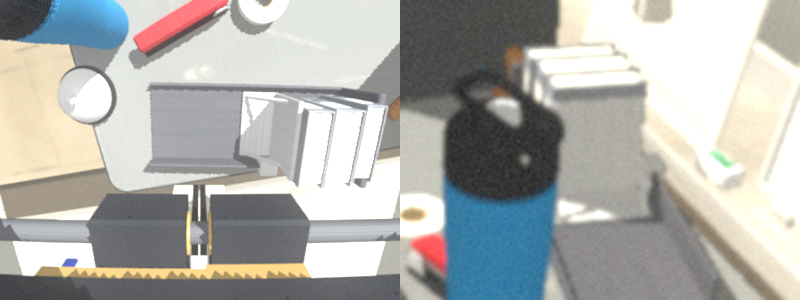

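The wrist view shows the stop plate and the three binders packed at (290–385, 90–190). I'll take one enlarged look for gaps at the wall.

```bash
python3 - <<'E'
from h import *
c,s=pickle.load(open("w4.pkl","rb"))
cv2.imwrite("pics/w4c.png",cv2.resize(cv2.convertScaleAbs(c["color"][105:275,330:557],alpha=1.3,beta=10),None,fx=3.5,fy=3.5,interpolation=cv2.INTER_CUBIC))
E
```

```text
(no output)
```

View pics/w4c.png

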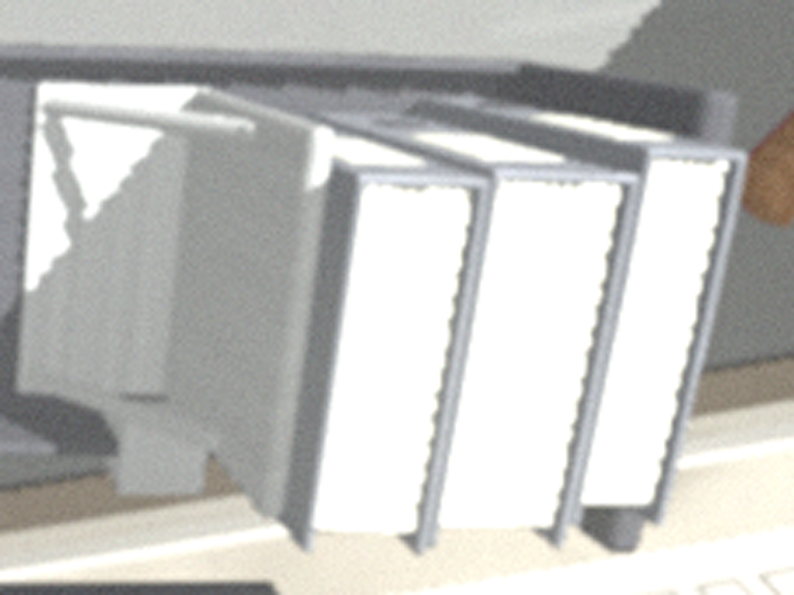

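The three binders stand upright with their covers touching at (480,300), (620,300) and (735,200). The thin one is against the end wall and the stop plate is flush on the loose one.

```bash
python3 -c "
from plant import *
print(close_job())"
```

```text
the job is handed in; nothing more can be done
None
```

The job is handed in at about 25.5 s of the 61 s allowed: the loose binder stands spine-forward in the rack, the stop was pushed until it would go no further (about 21 N), and the last pictures show all three binders upright with no visible gaps.

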